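# Load the grinding stones on the storage caddy and stow it

## Robot

A 6-joint arm with a two-finger parallel gripper is mounted at the origin on the work surface. World frame = base frame: x ahead of the robot, y to its left, z up, the work surface at z = 0. Lengths are in m, angles in degrees, forces in N, time in s.
With the tool pointing down it reaches from about 0.425 to 0.95 m from the base axis. Payload 3.5 kg.
Tool frame: the origin (TCP) lies midway between the tips of the shut fingers; the grasp point (between the pads) lies 19 mm behind it (bot.grip_point_offset is the distance from the TCP to the grasp point, in m); z points along the fingers, y is the line along which they close (so a half turn about z gives the same grasp; the last joint's range is limited). The gripper opens to 85 mm and grips with 20 to 120 N. Pads are 22 mm wide; open, the fingers measure 114 mm over their backs; the gripper's body (76 mm by 85 mm) begins 54 mm behind the grasp point. The pads swing forward as they close: fully open they stand 13 mm farther back than shut.
Start: joints at [-76.375, 16.404, 90.338, -0, 73.258, -8.594], TCP at [0.255, -0.625, 0.231] pointing down, gripper open.
Joint ranges: [-158.93, 158.93], [-51.34, 127.21], [12.03, 142.37], [-87.48, 267.48], [13.55, 161.25], [-162.69, 162.69]. Speed limits (degrees/s): [159.86, 159.86, 180, 180, 180, 180].

## Interface

Orientations are given as [roll, pitch, yaw] about the fixed x, y, z axes, in that order (R = Rz(yaw) Ry(pitch) Rx(roll)).
In Python, from plant import readout, eyes, bot, nets gives the robot as it stands.
- The arm moves only by the tool carry_out, never from a script. Its argument "motion" is a list of rows, each a list of 7 numbers: the shift along the tool's x, y, z each as a share of 0.15 m, from -1 to 1, then the turn, a rotation vector about the tool's x, y, z each as a share of 180 degrees, from -1 to 1, then the finger opening in mm, from 0 to 85.4. A call has 1 to 8 rows; each row shifts and turns the commanded pose from where the row before left it, along the tool's axes as they then stand; what a row does not reach is not made up. A row lasts 1/8 s, in which the tool goes at most 62.5 mm and 10.7 degrees, less where a joint would pass 70% of its speed; a pose out of reach is approached as far as the arm can. A call with a number of a shift or a turn outside -1 to 1 is refused whole. A call with a gripper value outside its range is refused whole. The fingers move at their own pace and stop on an object; the grip force is fixed at half the most. Time passes only in rows, so rows that do not move let the fingers close. It gives the time, the measured TCP pose, the force, the opening and the grip force at its end, in the units of the state.
- readout.sense(): the state, without advancing time (a new reading comes with each control period).
- eyes.read_camera(name): name is "scene" or "top" or "wrist"; returns (picture, depth): 384x512x3 uint8, blue, green, red; 384x512 float32, m along the optical axis (not along the pixel's ray), 0 where there is no reading.
- eyes.camera_info(name): a dict with "fx", "fy", "cx", "cy" (pixels), "R" (3x3) and "t" (3): a world point X has camera coordinates R X + t. Camera axes: x right, y down, z forward; pixel columns grow to the right and rows downward; lengths in m; the calibration is good to about 2 mm. The wrist camera is an equidistant fisheye: a pixel r from the principal point sees the ray r / f radians off the axis. A picture is of the moment at which its call begins: read the wrist's pose just before it. camera_info takes no time and is no camera call; for the wrist camera it gives the pose at the moment of the call.
- bot.hand_in(): hands the job in; it is judged then, once.
Trained networks look in the newest picture that a camera, given by its name, has taken for a name from the list of things; names that differ only in an ending like _2 or _b are one class to them, and where a whole thing is asked for, a point or a joint stands for the part that bears it (a point fixed in the world has none). Each returns a list of dicts, best first, with "conf" (0 to 1); they miss things now and then, are a little off and sometimes report something else, mostly with a low value. They report only what shows in the picture. A call takes as long as a camera call.
- nets.silhouettes(target, camera): "pixels" (384x512 bool, what is visible of it) and "box" ([left, top, width, height] in pixels, round what is visible of it).
The state is a dict: "t": time; "q": joint angles; "dq": joint speeds; "joint_efforts": joint torques, N m; "tool_pos": TCP position; "eef_rot": TCP orientation; "contact_force": force on the tool from outside, world axes, zero at the start; "wrist_torque": the same for the moment, N m; "grip_width": finger opening in m; "grip_force": force on a finger pad.
Only numpy, scipy, OpenCV 4.12 (cv2) and the standard library are available. Lean on these libraries where they do the work, as an engineer would, in place of code of your own. Each camera call takes 0.05 s, during which the arm holds its last target. There are 200 camera calls.

## Task

Draw the caddy slowly all the way out from under the low shelf by its handle, put one wooden pad ring on each of its three posts and then every grinding stone on the bench on top of a pad, one stone to a post, all fully home, and slide the loaded caddy slowly all the way back in under the shelf. The stones are brittle: grip them with no more than about 40 N (at each finger) and set them down gently, without dropping, pressing or knocking them. Leave the oil can, hammer and crate alone.

Things in the scene. Friction and masses are not known exactly. Their poses are not given: they have to be found in the camera images.
- bay: Fixed low wooden shelf with the caddy's track. Origin on the bench under the middle of the shelf; y runs along the track, the caddy comes out towards -y. Shelf board 116 (x) x 260 (y) x 18 mm, underside 100 mm above the bench, on four corner legs; stock on it reaches 155 mm above the bench. Two 7 mm high track strips (12 mm wide, at x = +-24 mm) run from y = 130 to -550 mm.
- sled (a joint): How far the wooden caddy is drawn out, m: 0 fully in, 0.29 fully out (stops at both). Slides along the bay's -y, stays where left; takes 2 N plus 6 N per m/s. A board 76 mm wide, its top 22 mm above the bench, reaching 260 mm to the handle side and 125 mm to the other side of its middle post, which stands over the bay's origin when fully in; three upright steel posts in a row.
- handle (a point): Middle of the top of the caddy's handle, an upright wooden block 44 (x) x 24 (along the track) x 55 mm high standing on the board, 235 mm from the middle post on its out-going side; its top is 77 mm above the bench. Moves with the caddy; axes as the bay's.
- post0 (a point): Foot of the caddy's outer (nearest the handle) post (on the axis, on the top of the board, 22 mm above the bench). The post is 22 mm thick and 50 mm tall, tapering over its last 6 mm; posts are 85 mm apart along the track. Moves with the caddy; axes as the bay's, z up.
- post1 (a point): Foot of the caddy's middle post (on the axis, on the top of the board, 22 mm above the bench). The post is 22 mm thick and 50 mm tall, tapering over its last 6 mm; posts are 85 mm apart along the track. Moves with the caddy; axes as the bay's, z up.
- post2 (a point): Foot of the caddy's inner post (on the axis, on the top of the board, 22 mm above the bench). The post is 22 mm thick and 50 mm tall, tapering over its last 6 mm; posts are 85 mm apart along the track. Moves with the caddy; axes as the bay's, z up.
- pad0: Pale wooden pad ring: 64 mm outside, 28 mm bore, 18 mm high, about 50 g; origin at the centre of its underside, z along its bore; starts lying flat on the bench. Not fragile.
- pad1: Pale wooden pad ring: 64 mm outside, 28 mm bore, 18 mm high, about 50 g; origin at the centre of its underside, z along its bore; starts lying flat on the bench. Not fragile.
- pad2: Pale wooden pad ring: 64 mm outside, 28 mm bore, 18 mm high, about 50 g; origin at the centre of its underside, z along its bore; starts lying flat on the bench. Not fragile.
- stone0: Brittle grey grinding stone, a thick ring: 64 mm outside, 28 mm bore, 42 mm high, about 250 g; origin at the centre of its underside, z along its bore; starts lying flat on the bench. Two or three stones are present. On its pad on a post its underside is 18 mm above the post's foot.
- stone1: Brittle grey grinding stone, a thick ring: 64 mm outside, 28 mm bore, 42 mm high, about 250 g; origin at the centre of its underside, z along its bore; starts lying flat on the bench. Two or three stones are present. On its pad on a post its underside is 18 mm above the post's foot.
- stone2: Brittle grey grinding stone, a thick ring: 64 mm outside, 28 mm bore, 42 mm high, about 250 g; origin at the centre of its underside, z along its bore; starts lying flat on the bench. Two or three stones are present. On its pad on a post its underside is 18 mm above the post's foot.
- oilcan: Bystander: upright green can, 60 mm across, 130 mm high; origin at the centre of its underside.
- hammer: Bystander: hammer lying flat on the far side of the bench, about 260 mm long; origin under its middle, handle towards its own -x.
- crate: Bystander: open wooden crate 160 x 240 x 90 mm high; origin at the centre of its underside.

How it is judged:
By the outcome, as a careful person would: the job done as asked, in the order asked, and still so for the second after the job is handed in, with the robot touching nothing.
Of stone0, stone1, stone2 only 2 to 3 are there at a start; the rules pass over those that are not, and their reading is None.
At some moment in a run one of pad0, stone0, pad1, stone1, pad2, stone2 may be knocked a few centimetres aside while the robot is not near it.
It also fails if it takes over 210 s, if anything falls off the work surface, if the arm or the gripper's body presses on something with over 40 N, if the wrist force passes 120 N, or if a joint passes its speed limit or range.

## Working session

There is one attempt and no reset: what is moved stays moved. The work goes in short steps, Python scripts to look and compute and a tool call to move; the robot and the scene stay as the last step left them, time stands still between calls to the robot, and variables do not carry over. Pictures are saved under pics/ and viewed, at most 14 in all, crops included, and the job is handed in when it is done.

Besides the shell and the picture viewer there is one more tool, called after "Call:" as name(argument=value, ...) on one line, values as JSON. carry_out: Moves the arm, as the interface text tells. Its arguments: {"type":"object","properties":{"motion":{"type":"array","items":{"type":"array","items":{"type":"number"}}}},"required":["motion"]}

```bash
ls; mkdir -p pics
cat > h.py <<'E'
import numpy as np, cv2
from plant import readout, eyes, bot, nets
def cloud(cam):
    im,d=eyes.read_camera(cam); k=eyes.camera_info(cam)
    v,u=np.mgrid[0:384,0:512]
    x=np.stack([(u-k['cx'])/k['fx']*d,(v-k['cy'])/k['fy']*d,d],-1)
    X=(x-np.array(k['t']))@np.array(k['R'])
    X[d<=0]=np.nan
    return im,X
E
python3 - <<'E'
from h import *
for c in ('scene','top'):
    im,X=cloud(c); cv2.imwrite(f'pics/{c}0.png',im); np.save(f'{c}0.npy',X)
    print(c,X[192,256])
    for n in ('pad0','stone0','handle','sled','bay','post0','oilcan','crate','hammer'):
        for r in nets.silhouettes(n,c):
            P=X[r['pixels']];P=P[~np.isnan(P[:,0])]
            if r['conf']>.2 and len(P): print(c,n,round(r['conf'],2),r['box'],'med',np.median(P,0).round(3),'lo',np.percentile(P,2,axis=0).round(3),'hi',np.percentile(P,98,axis=0).round(3))
s=readout.sense();print(s)
E
```

```text
pics
scene [ 0.56802031 -0.03420318 -0.00158252]
scene pad0 0.73 [154.7, 149.6, 21.1, 18.4] med [ 0.417 -0.348  0.016] lo [ 0.383 -0.375 -0.002] hi [ 0.442 -0.32   0.022]
scene pad0 0.72 [279.0, 146.2, 14.3, 21.0] med [0.431 0.086 0.016] lo [0.397 0.057 0.   ] hi [0.457 0.114 0.022]
scene pad0 0.5 [328.7, 133.2, 21.1, 10.9] med [0.355 0.292 0.015] lo [ 0.31   0.263 -0.004] hi [0.384 0.323 0.021]
scene stone0 0.81 [205.7, 147.1, 19.4, 26.3] med [ 0.44  -0.172  0.038] lo [ 0.402 -0.199  0.   ] hi [ 0.46  -0.143  0.045]
scene stone0 0.78 [299.8, 134.3, 17.8, 21.0] med [0.412 0.175 0.038] lo [0.374 0.145 0.005] hi [0.431 0.203 0.046]
scene handle 0.67 [194.1, 219.5, 23.0, 38.0] med [ 0.785 -0.201  0.112] lo [ 0.746 -0.229  0.01 ] hi [ 0.796 -0.175  0.132]
scene handle 0.66 [275.8, 185.9, 115.8, 23.1] med [0.638 0.147 0.021] lo [0.586 0.032 0.012] hi [0.661 0.392 0.076]
scene sled 0.66 [273.4, 183.1, 121.4, 26.8] med [0.639 0.148 0.021] lo [ 0.585  0.028 -0.   ] hi [0.662 0.393 0.076]
scene sled 0.29 [190.3, 220.1, 26.3, 34.0] med [ 0.784 -0.201  0.112] lo [ 0.744 -0.232  0.002] hi [ 0.79
[... 2248 characters left out ...]
[0.853 0.198 0.029]
{'t': 1.0, 'q': array([-7.63754095e+01,  1.64015902e+01,  9.03386011e+01,  8.11296128e-04,
        7.32588509e+01, -8.59422054e+00]), 'dq': array([ 0.01628188,  0.00816007,  0.0148987 , -0.02482223,  0.03604247,
        0.08498971]), 'joint_efforts': array([-4.69984498e-04, -4.05978298e+01, -2.92946041e+01, -2.01511457e-04,
        5.68894447e-04, -8.51214480e-06]), 'tool_pos': array([ 0.25527563, -0.62484831,  0.23134712]), 'eef_rot': array([ 1.79998937e+02, -6.25071672e-04,  2.22185773e+01]), 'contact_force': array([ 0.46697469,  0.48785718, -0.20823968]), 'wrist_torque': array([ 0.03010547, -0.01317633, -0.05329455]), 'grip_force': 0.0, 'grip_width': 0.085632531031464}
```

Run:
```python
from h import *
a=cv2.imread('pics/top0.png');b=cv2.imread('pics/scene0.png')
cv2.imwrite('pics/v1.png',cv2.resize(a[90:300,70:470],None,fx=2,fy=2))
X=np.load('top0.npy');S=np.load('scene0.npy')
# handle top & board & shelf yaw
for n,X in (('top',X),('scene',S)):
    P=X.reshape(-1,3);P=P[~np.isnan(P[:,0])]
    q=P[(P[:,2]>.068)&(P[:,2]<.085)&(P[:,0]>.56)&(P[:,0]<.68)&(P[:,1]>-.05)&(P[:,1]<.1)]
    print(n,'handle',len(q),q.mean(0),q.min(0),q.max(0))
    q=P[(P[:,2]>.11)&(P[:,0]>.5)&(P[:,0]<.72)&(P[:,1]>.1)&(P[:,1]<.6)]
    print('shelf',len(q),q.min(0),q.max(0), cv2.minAreaRect(q[:,:2].astype(np.float32)))
    q=P[(P[:,2]>.016)&(P[:,2]<.027)&(P[:,0]>.55)&(P[:,0]<.69)&(P[:,1]>0)&(P[:,1]<.19)]
    print('board',len(q),q.min(0),q.max(0), cv2.minAreaRect(q[:,:2].astype(np.float32)))
    q=P[(P[:,2]>.003)&(P[:,2]<.012)&(P[:,0]>.57)&(P[:,0]<.67)&(P[:,1]>-.3)&(P[:,1]<.0)]
    print('track',len(q),q.min(0),q.max(0), cv2.minAreaRect(q[:,:2].astype(np.float32)))
```

```text
top handle 115 [0.61616677 0.0474009  0.07663703] [0.5954196  0.03654293 0.06888229] [0.63753043 0.05821148 0.08294452]
shelf 3665 [0.5617511  0.1797259  0.11029805] [0.67881879 0.44063618 0.15945988] ((0.6201193928718567, 0.3101416528224945), (0.26046261191368103, 0.1138065829873085), 89.1760482788086)
board 1147 [0.57185712 0.02212865 0.01618566] [0.6751441  0.18878713 0.02695513] ((0.6231741309165955, 0.10554664582014084), (0.1666041612625122, 0.10329057276248932), 89.75641632080078)
track 799 [ 0.57017764 -0.29885727  0.00300193] [ 0.66981494 -0.00153179  0.01199556] ((0.6199408769607544, -0.1504966765642166), (0.29773181676864624, 0.09919317066669464), 89.24530029296875)
scene handle 87 [0.620667   0.047998   0.07531996] [0.59766104 0.03656515 0.06814809] [0.64131479 0.0606039  0.08039469]
shelf 2575 [0.56250487 0.18047792 0.11004053] [0.68359777 0.44207021 0.15871944] ((0.6240631341934204, 0.3118616044521332), (0.26136744022369385, 0.12065275013446808), 88.66593170166016)
board 861 [0.56719181 0.02330434 0.01606647] [0.68063491 0.18991242 0.0269483 ] ((0.6234298348426819, 0.10659623146057129), (0.1663752794265747, 0.11341683566570282), 89.65727233886719)
track 542 [ 0.57062504 -0.29991593  0.00300725] [ 6.68928903e-01 -5.67434920e-05  1.16870246e-02] ((0.6168787479400635, -0.14911682903766632), (0.2995395064353943, 0.09807563573122025), 88.29025268554688)
```

View pics/v1.png

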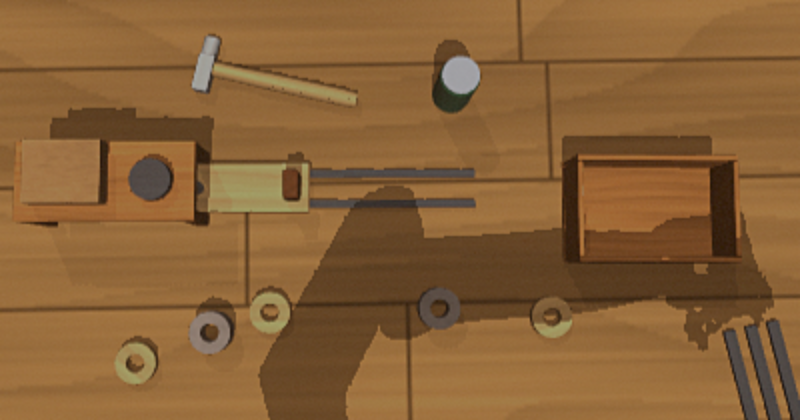

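The view shows three pads at crop (136,362), (270,311) and (551,317), and two stones at (210,331) and (440,308). The caddy handle is at (291,184) and sticks out slightly from under the shelf. I'll turn the tool to yaw 90 and start the approach to the handle.

Call:
carry_out(motion=[[0,0,0,0,0,-0.047,85],[0,0,0,0,0,-0.047,85],[0,0,0,0,0,-0.047,85],[0,0,0,0,0,-0.047,85],[0,0,0,0,0,-0.047,85],[0,0,0,0,0,-0.047,85],[0,0,0,0,0,-0.047,85],[0,0,0,0,0,-0.047,85]])

```text
t: 2.0
tool_pos: [0.2553, -0.6249, 0.2313]
eef_rot: [-180.0, 0.0, 90.2]
contact_force: [-0.9, -0.3, -0.1]
grip_width: 0.0851
grip_force: 0.0
```

Call:
carry_out(motion=[[0.28,0.15,0,0,0,0,85],[0.28,0.15,0,0,0,0,85],[0.28,0.15,0,0,0,0,85],[0.28,0.15,0,0,0,0,85],[0.28,0.15,0,0,0,0,85],[0.28,0.15,0,0,0,0,85],[0.28,0.15,0,0,0,0,85],[0.28,0.15,0,0,0,0,85]])

```text
t: 3.0
tool_pos: [0.4365, -0.2878, 0.2317]
eef_rot: [180.0, 0.0, 89.9]
contact_force: [0.5, -0.4, -0.3]
grip_width: 0.0848
grip_force: 0.0
```

Call:
carry_out(motion=[[0.28,0.15,0,0,0,0,85],[0.28,0.15,0,0,0,0,85],[0.28,0.15,0,0,0,0,85],[0.28,0.15,0,0,0,0,85],[0.28,0.15,0,0,0,0,85],[0.28,0.15,0,0,0,0,85],[0.28,0.15,0,0,0,0,85],[0,0,0,0,0,0,85]])

```text
t: 4.0
tool_pos: [0.5947, 0.0072, 0.2314]
eef_rot: [180.0, -0.0, 90.1]
contact_force: [-0.9, -0.3, -1.2]
grip_width: 0.0851
grip_force: 0.0
```

```bash
cat >> h.py <<'E'
def pose():
    s=readout.sense();print('t',round(s['t'],2),'pos',s['tool_pos'].round(4),'rot',s['eef_rot'].round(2),'F',s['contact_force'].round(1),'w',round(s['grip_width'],4),'gf',round(s['grip_force'],1),'q',s['q'].round(0));return s
def wcloud():
    k=eyes.camera_info('wrist'); im,d=eyes.read_camera('wrist')
    v,u=np.mgrid[0:384,0:512]
    a=(u-k['cx'])/k['fx'];b=(v-k['cy'])/k['fy'];r=np.hypot(a,b)+1e-9
    t=np.where(r<1.45,np.tan(np.minimum(r,1.45)),np.nan)/r
    x=np.stack([a*t*d,b*t*d,d],-1); X=(x-np.array(k['t']))@np.array(k['R']); X[d<=0]=np.nan
    return im,X
E
python3 - <<'E'
from h import *
pose()
im,W=wcloud(); cv2.imwrite('pics/w1.png',im)
for n,X in (('top',np.load('top0.npy')),('scene',np.load('scene0.npy')),('wrist',W)):
    P=X.reshape(-1,3);P=P[~np.isnan(P[:,0])]
    q=P[(P[:,2]>.003)&(P[:,2]<.011)&(P[:,0]>.58)&(P[:,0]<.66)&(P[:,1]>-.23)&(P[:,1]<.02)]
    m=np.polyfit(q[:,1],q[:,0],1); print(n,'track',len(q),m,np.polyval(m,0))
    q=P[(P[:,2]>.071)&(P[:,2]<.083)&(P[:,0]>.57)&(P[:,0]<.67)&(P[:,1]>0)&(P[:,1]<.1)]
    print(' handle',len(q),((q.min(0)+q.max(0))/2).round(4),(q.max(0)-q.min(0)).round(4),q.mean(0).round(4))
    q=P[(P[:,2]>.017)&(P[:,2]<.027)&(P[:,0]>.56)&(P[:,0]<.69)&(P[:,1]>0.07)&(P[:,1]<.16)]
    for lo in (.07,.1,.13):
        z=q[(q[:,1]>lo)&(q[:,1]<lo+.03)]
        if len(z):print(' board',lo,len(z),np.percentile(z[:,0],[1,99]).round(4),(np.percentile(z[:,0],[1,99]).mean()).round(4))
E
```

```text
t 4.0 pos [0.5947 0.0072 0.2314] rot [ 1.7998e+02 -2.0000e-02  9.0140e+01] F [-0.9 -0.3 -1.2] w 0.0851 gf 0.0 q [ -9.   6. 102.   0.  72.  -9.]
top track 695 [0.0125386  0.61823614] 0.6182361410532258
 handle 113 [0.6165 0.0474 0.077 ] [0.0421 0.0217 0.0118] [0.6165 0.0473 0.0768]
 board 0.07 212 [0.5822 0.6549] 0.6186
 board 0.1 231 [0.5827 0.6553] 0.619
 board 0.13 224 [0.5832 0.656 ] 0.6196
scene track 518 [0.01141931 0.61962232] 0.6196223233343714
 handle 85 [0.6195 0.0486 0.0758] [0.0437 0.024  0.0092] [0.6204 0.048  0.0755]
 board 0.07 166 [0.5855 0.6582] 0.6219
 board 0.1 166 [0.5831 0.6586] 0.6209
 board 0.13 166 [0.5837 0.6597] 0.6217
wrist track 2893 [0.02255803 0.61893165] 0.6189316519228186
 handle 971 [0.6186 0.0463 0.0756] [0.043  0.0235 0.0084] [0.6182 0.0465 0.077 ]
 board 0.07 1615 [0.5822 0.6563] 0.6192
 board 0.1 1599 [0.5822 0.6563] 0.6193
 board 0.13 1556 [0.5833 0.6573] 0.6203
```

Call:
carry_out(motion=[[0.13,0.08,0,0,0,0,85],[0.133,0.077,0.2,0,0,0,85],[0,0,0.3,0,0,0,85],[0,0,0.3,0,0,0,85],[0,0,0.25,0,0,0,85],[0,0,0.16,0,0,0,85],[0,0,0.1,0,0,0,60],[0,0,0,0,0,0,43]])

```text
t: 5.05
tool_pos: [0.6169, 0.0438, 0.0338]
eef_rot: [-179.9, -0.0, 89.9]
contact_force: [0.2, -0.5, 0.3]
grip_width: 0.0513
grip_force: 0.0
```

Call:
carry_out(motion=[[0,0,0,0,0,0,43],[0,0,0,0,0,0,43],[0,0,0,0,0,0,43],[0,0,0,0,0,0,43]])

```text
t: 5.55
tool_pos: [0.6188, 0.0438, 0.0354]
eef_rot: [179.8, -0.0, 89.8]
contact_force: [5.5, -0.1, -8.3]
grip_width: 0.0436
grip_force: 35.1
```

Call:
carry_out(motion=[[-0.01,0,0,0,0,0,42],[-0.025,0,0,0,0,0,42],[-0.04,-0.0007,0,0,0,0,42],[-0.04,-0.0007,0,0,0,0,42],[-0.04,-0.0007,0,0,0,0,42],[-0.04,-0.0007,0,0,0,0,42],[-0.04,-0.0007,0,0,0,0,42],[-0.04,-0.0007,0,0,0,0,42]])

```text
t: 6.55
tool_pos: [0.6182, 0.0031, 0.0355]
eef_rot: [179.8, -0.1, 89.8]
contact_force: [7.8, 2.9, -7.6]
grip_width: 0.0433
grip_force: 62.5
```

Call:
carry_out(motion=[[-0.04,-0.0007,0,0,0,0,42],[-0.04,-0.0007,0,0,0,0,42],[-0.04,-0.0007,0,0,0,0,42],[-0.04,-0.0007,0,0,0,0,42],[-0.04,-0.0007,0,0,0,0,42],[-0.04,-0.0007,0,0,0,0,42],[-0.04,-0.0007,0,0,0,0,42],[-0.04,-0.0007,0,0,0,0,42]])

```text
t: 7.55
tool_pos: [0.6176, -0.0449, 0.0355]
eef_rot: [179.7, -0.1, 89.8]
contact_force: [8.5, 3.1, -9.1]
grip_width: 0.0433
grip_force: 62.5
```

Call:
carry_out(motion=[[-0.04,-0.0007,0,0,0,0,42],[-0.04,-0.0007,0,0,0,0,42],[-0.04,-0.0007,0,0,0,0,42],[-0.04,-0.0007,0,0,0,0,42],[-0.04,-0.0007,0,0,0,0,42],[-0.04,-0.0007,0,0,0,0,42],[-0.04,-0.0007,0,0,0,0,42],[-0.04,-0.0007,0,0,0,0,42]])

```text
t: 8.55
tool_pos: [0.617, -0.0928, 0.0355]
eef_rot: [179.7, -0.0, 89.8]
contact_force: [10.3, 0.9, -10.0]
grip_width: 0.0427
grip_force: 62.5
```

Call:
carry_out(motion=[[-0.04,-0.0007,0,0,0,0,42],[-0.04,-0.0007,0,0,0,0,42],[-0.04,-0.0007,0,0,0,0,42],[-0.04,-0.0007,0,0,0,0,42],[-0.04,-0.0007,0,0,0,0,42],[-0.04,-0.0007,0,0,0,0,42],[-0.04,-0.0007,0,0,0,0,42],[-0.04,-0.0007,0,0,0,0,42]])

```text
t: 9.55
tool_pos: [0.6163, -0.1407, 0.0355]
eef_rot: [179.7, -0.0, 89.8]
contact_force: [12.2, 2.2, -9.5]
grip_width: 0.0434
grip_force: 62.5
```

Call:
carry_out(motion=[[-0.04,-0.0007,0,0,0,0,42],[-0.04,-0.0007,0,0,0,0,42],[-0.04,-0.0007,0,0,0,0,42],[-0.04,-0.0007,0,0,0,0,42],[-0.04,-0.0007,0,0,0,0,42],[-0.04,-0.0007,0,0,0,0,42],[-0.04,-0.0007,0,0,0,0,42],[-0.04,-0.0007,0,0,0,0,42]])

```text
t: 10.55
tool_pos: [0.6157, -0.1886, 0.0355]
eef_rot: [179.7, -0.0, 89.8]
contact_force: [12.7, 2.4, -9.7]
grip_width: 0.0431
grip_force: 62.6
```

Call:
carry_out(motion=[[-0.04,0.003,0,0,0,0,42],[-0.04,0.003,0,0,0,0,42],[-0.03,0,0,0,0,0,42],[-0.02,0,0,0,0,0,42],[-0.015,0,0,0,0,0,42],[-0.015,0,0,0,0,0,42],[-0.015,0,0,0,0,0,42]])

```text
t: 11.42
tool_pos: [0.6153, -0.2147, 0.0355]
eef_rot: [179.8, -0.1, 89.8]
contact_force: [6.2, 1.9, -5.0]
grip_width: 0.0433
grip_force: 62.8
```

Call:
carry_out(motion=[[-0.012,0,0,0,0,0,42],[-0.008,0,0,0,0,0,42]])

```text
t: 11.68
tool_pos: [0.6153, -0.2178, 0.0355]
eef_rot: [179.8, -0.1, 89.8]
contact_force: [6.2, 2.2, -4.8]
grip_width: 0.0436
grip_force: 62.8
```

Call:
carry_out(motion=[[-0.01,0,0,0,0,0,42],[0,0,0,0,0,0,42]])

```text
t: 11.92
tool_pos: [0.6153, -0.2177, 0.0355]
eef_rot: [179.8, -0.2, 89.8]
contact_force: [5.2, 6.5, -3.9]
grip_width: 0.0434
grip_force: 63.0
```

Call:
carry_out(motion=[[-0.01,0,0,0,0,0,42],[0,0,0,0,0,0,42]])

```text
t: 12.18
tool_pos: [0.6152, -0.2177, 0.0354]
eef_rot: [179.9, -0.3, 89.8]
contact_force: [4.2, 10.4, -3.5]
grip_width: 0.0435
grip_force: 63.1
```

Call:
carry_out(motion=[[0.015,0,0,0,0,0,46],[0,0,0,0,0,0,85],[0,0,0,0,0,0,85],[0,0,0,0,0,0,85],[0,0,-0.2,0,0,0,85],[0,0,-0.3,0,0,0,85],[0,0,-0.4,0,0,0,85],[0,0,-0.4,0,0,0,85]])

```text
t: 13.18
tool_pos: [0.6135, -0.2194, 0.2314]
eef_rot: [-180.0, -0.0, 89.9]
contact_force: [0.8, -1.0, 0.4]
grip_width: 0.085
grip_force: 0.0
```

Call:
carry_out(motion=[[0.2,0,0,0,0,0,85],[0.3,0,0,0,0,0,85],[0.3,0,0,0,0,0,85],[0.3,0,0,0,0,0,85],[0.2,0,0,0,0,0,85],[0,0,0,0,0,0,85],[0,0,0,0,0,0,85]])

```text
t: 14.05
tool_pos: [0.6143, -0.025, 0.2299]
eef_rot: [180.0, 0.0, 89.9]
contact_force: [-0.2, -0.0, -0.7]
grip_width: 0.0852
grip_force: 0.0
```

Run:
```python
from h import *
pose()
im,W=wcloud(); cv2.imwrite('pics/w2.png',cv2.resize(im,(768,576)));np.save('w2.npy',W)
T=cloud('top')[1];S=cloud('scene')[1]
for n,X in (('top',T),('scene',S),('wrist',W)):
    P=X.reshape(-1,3);P=P[~np.isnan(P[:,0])]
    q=P[(P[:,2]>.071)&(P[:,2]<.083)&(P[:,0]>.57)&(P[:,0]<.67)&(P[:,1]>-.26)&(P[:,1]<-.17)]
    if len(q): print(n,' handle',len(q),((q.min(0)+q.max(0))/2).round(4),q.mean(0).round(4))
    for y in (-.065,.02,.105):
        q=P[(P[:,2]>.0665)&(P[:,2]<.082)&(abs(P[:,0]-.618)<.03)&(abs(P[:,1]-y)<.03)]
        if len(q):print(' post',len(q),((q.min(0)+q.max(0))/2).round(4),(q.max(0)-q.min(0)).round(4),q.mean(0).round(4))
        q=P[(P[:,2]>.03)&(P[:,2]<.06)&(abs(P[:,0]-.618)<.03)&(abs(P[:,1]-y)<.03)]
        if len(q):print(' shaft',len(q),q.min(0).round(4),q.max(0).round(4))
for t in ('pad0','stone0'):
  for r in nets.silhouettes(t,'top'):
    P=T[r['pixels']];P=P[P[:,2]>.012 if t=='pad0' else P[:,2]>.036]
    if len(P):print(t,round(r['conf'],2),((P.min(0)+P.max(0))/2).round(4),P.mean(0).round(4))
  for r in nets.silhouettes(t,'scene'):
    P=S[r['pixels']];P=P[P[:,2]>.012 if t=='pad0' else P[:,2]>.036]
    if len(P):print('s',t,round(r['conf'],2),((P.min(0)+P.max(0))/2).round(4),P.mean(0).round(4))
```

```text
t 14.05 pos [ 0.6143 -0.025   0.2299] rot [1.800e+02 3.000e-02 8.988e+01] F [-0.2 -0.  -0.7] w 0.0852 gf 0.0 q [-12.   9.  99.  -0.  72. -12.]
top  handle 110 [ 0.6135 -0.2139  0.0766] [ 0.613  -0.2135  0.0763]
 post 3 [ 0.6153 -0.0555  0.0686] [0.0056 0.0001 0.004 ] [ 0.6153 -0.0555  0.069 ]
 post 29 [0.6163 0.0197 0.0707] [0.0175 0.0179 0.0072] [0.615  0.0211 0.0704]
 shaft 6 [0.6063 0.0112 0.0357] [0.6115 0.0244 0.0591]
 post 11 [0.6209 0.1113 0.0706] [0.0127 0.0091 0.0068] [0.6206 0.1107 0.0706]
 shaft 1 [0.6446 0.1273 0.0309] [0.6446 0.1273 0.0309]
scene  handle 82 [ 0.6182 -0.2121  0.0755] [ 0.6176 -0.2122  0.076 ]
 post 20 [ 0.6194 -0.0627  0.0705] [0.0164 0.0162 0.0077] [ 0.6196 -0.063   0.0707]
 shaft 30 [ 0.6204 -0.0718  0.0301] [ 0.6302 -0.0551  0.0592]
 post 25 [0.6208 0.0218 0.071 ] [0.0161 0.0171 0.0091] [0.6207 0.0219 0.0704]
 shaft 32 [0.6154 0.0112 0.0337] [0.6326 0.031  0.0593]
 post 22 [0.622  0.1066 0.0711] [0.0196 0.0162 0.009 ] [0.6219 0.1062 0.0699]
 shaft 31 [0.6188 0.0961 0.0304] [0.6311 0.1161 0.0599]
wrist  handle 165 [ 0.6151 -0.2051  0.0751] [ 0.614  -0.2
[... 336 characters left out ...]
 0.0218 0.0078] [0.6195 0.1034 0.0705]
 shaft 75 [0.6094 0.0933 0.0301] [0.6287 0.0992 0.0598]
pad0 0.64 [0.3518 0.292  0.018 ] [0.3509 0.2917 0.0179]
pad0 0.59 [ 0.4108 -0.3499  0.0181] [ 0.4101 -0.3502  0.0176]
pad0 0.57 [ 0.5708 -0.4975  0.0547] [ 0.5758 -0.5057  0.0599]
s pad0 0.63 [0.3546 0.2943 0.0182] [0.3556 0.294  0.0168]
s pad0 0.51 [0.4296 0.0858 0.018 ] [0.4303 0.0854 0.0171]
s pad0 0.5 [ 0.4109 -0.3475  0.0173] [ 0.4139 -0.3478  0.017 ]
stone0 0.53 [ 0.4287 -0.1753  0.0415] [ 0.4287 -0.1748  0.0417]
stone0 0.5 [0.3973 0.1789 0.0417] [0.4006 0.1825 0.0418]
s stone0 0.75 [ 0.4284 -0.1745  0.0409] [ 0.4296 -0.1741  0.0408]
s stone0 0.59 [0.3994 0.1757 0.0427] [0.4032 0.1749 0.0411]
```

View pics/w2.png

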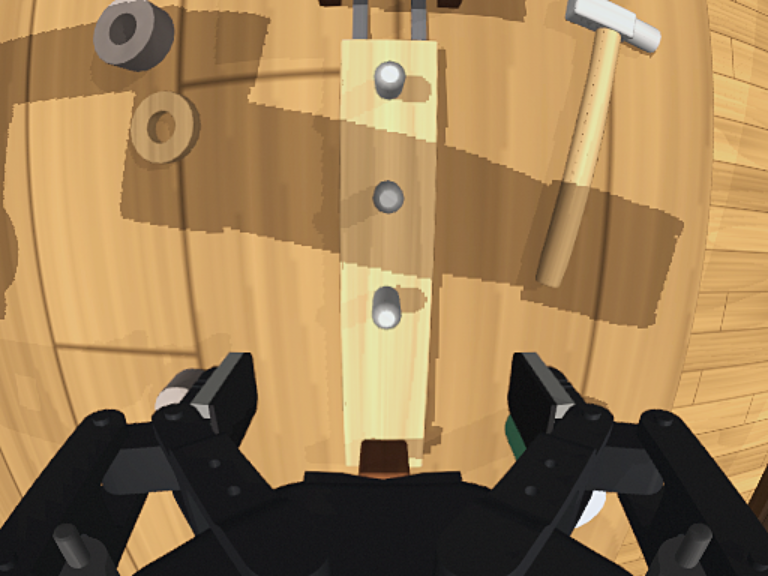

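Call:
carry_out(motion=[[0.08,-0.15,0,0,0,0,85],[0.08,-0.25,0,0,0,0,85],[0.08,-0.25,0.1,0,0,0,85],[0.08,-0.25,0.1,0,0,0,85],[0.08,-0.2,0.1,0,0,0,85],[0.03,-0.15,0.1,0,0,0,85],[0,0,0.1,0,0,0,85],[0,0,0,0,0,0,85]])

```text
t: 15.4
tool_pos: [0.4268, 0.0403, 0.1539]
eef_rot: [-179.9, -0.0, 89.9]
contact_force: [0.0, 0.5, -0.5]
grip_width: 0.0851
grip_force: 0.0
```

```bash
cat >> h.py <<'E'
def ring(P,c,h,tol=.045):
    """circle centre of ring top at height h near c, iterated"""
    P=P.reshape(-1,3);P=P[~np.isnan(P[:,0])]; c=np.array(c,float)
    q=P[(abs(P[:,2]-h)<.0045)&(np.hypot(*(P[:,:2]-c).T)<tol)][:,:2]
    if len(q)<20: return None
    from scipy.optimize import least_squares
    m=(q.min(0)+q.max(0))/2
    for _ in range(3):
        a=np.arctan2(*(q-m).T[::-1]);r=np.hypot(*(q-m).T);o=[];i=[]
        for k in np.arange(-np.pi,np.pi,.175):
            s=(a>=k)&(a<k+.175)
            if s.sum()>2:o.append(q[s][np.argmax(r[s])]);i.append(q[s][np.argmin(r[s])])
        o=np.array(o);i=np.array(i)
        f=least_squares(lambda p:np.r_[np.hypot(*(o-p[:2]).T)-p[2],np.hypot(*(i-p[:2]).T)-p[3]],[*m,.032,.014],loss='soft_l1',f_scale=.001).x
        m=f[:2]
    return m.round(4),'Ro',f[2].round(4),'Ri',f[3].round(4),len(q)
E
python3 - <<'E'
from h import *
s=pose();W=np.load('w2.npy')
print('old pad',ring(W,(.427,.085),.018),'stone',ring(W,(.4,.175),.042))
im,W=wcloud()
print('pad',ring(W,(.427,.085),.018),'stone',ring(W,(.4,.175),.042))
E
```

```text
t 15.4 pos [0.4268 0.0403 0.1539] rot [-1.7991e+02 -1.0000e-02  8.9880e+01] F [ 0.   0.5 -0.5] w 0.0851 gf 0.0 q [ -8. -11. 128.  -0.  64.  -8.]
old pad (array([0.4265, 0.0844]), 'Ro', np.float64(0.0317), 'Ri', np.float64(0.0142), 1364) stone (array([0.3989, 0.1723]), 'Ro', np.float64(0.0314), 'Ri', np.float64(0.0143), 1214)
pad (array([0.4258, 0.0846]), 'Ro', np.float64(0.0317), 'Ri', np.float64(0.014), 2861) stone (array([0.3984, 0.1726]), 'Ro', np.float64(0.0316), 'Ri', np.float64(0.0139), 3255)
```

Call:
carry_out(motion=[[0.145,-0.003,0,0,0,0,85],[0.15,-0.002,0.1,0,0,0,85],[0,0,0.25,0,0,0,85],[0,0,0.3,0,0,0,85],[0,0,0.25,0,0,0,85],[0,0,0.11,0,0,0,85],[0,0,0,0,0,0,70],[0,0,0,0,0,0,64]])

```text
t: 16.45
tool_pos: [0.4279, 0.0846, 0.0044]
eef_rot: [179.9, 0.0, 89.9]
contact_force: [0.5, -0.1, -0.4]
grip_width: 0.064
grip_force: 0.1
```

Call:
carry_out(motion=[[0,0,0,0,0,0,63.5],[0,0,0,0,0,0,63.5],[0,0,0,0,0,0,63.5]])

```text
t: 16.82
tool_pos: [0.4267, 0.0848, 0.0039]
eef_rot: [179.9, 0.0, 89.9]
contact_force: [0.7, -0.0, 0.4]
grip_width: 0.0632
grip_force: 0.2
```

Call:
carry_out(motion=[[0,0,0,0,0,0,63],[0,0,0,0,0,0,63]])

```text
t: 17.08
tool_pos: [0.4265, 0.0848, 0.0035]
eef_rot: [180.0, 0.0, 89.9]
contact_force: [1.1, -0.3, 0.4]
grip_width: 0.0629
grip_force: 0.2
```

Call:
carry_out(motion=[[0,0,0,0,0,0,62],[0,0,0,0,0,0,61],[0,0,0,0,0,0,61]])

```text
t: 17.45
tool_pos: [0.4265, 0.0848, 0.0038]
eef_rot: [180.0, 0.0, 89.9]
contact_force: [-1.0, -0.3, 5.0]
grip_width: 0.0615
grip_force: 30.1
```

Run:
```python
from h import *
pose(); im,W=wcloud(); cv2.imwrite('pics/w3.png',cv2.resize(im,(768,576)))
```

```text
t 17.45 pos [0.4265 0.0848 0.0038] rot [179.99   0.    89.9 ] F [-1.  -0.3  5. ] w 0.0615 gf 30.1 q [ -2.   5. 131.  -0.  44.  -2.]
```

View pics/w3.png

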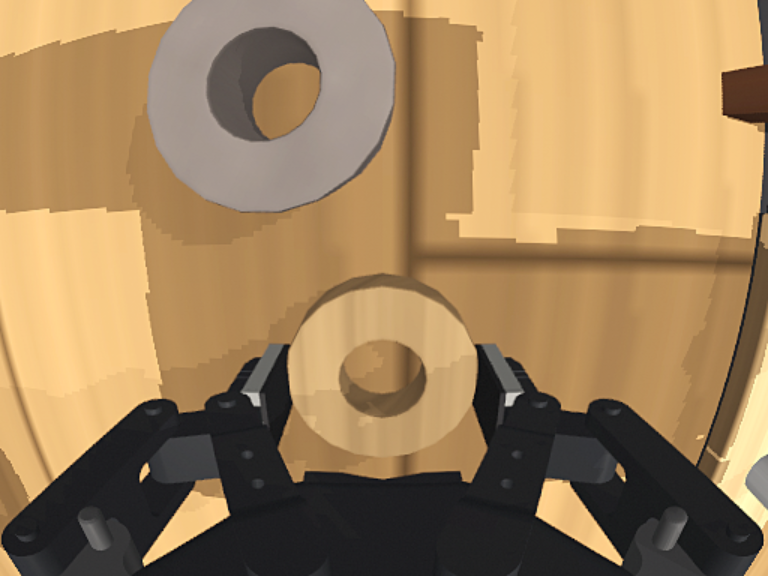

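Call:
carry_out(motion=[[0,0,-0.1,0,0,0,60],[0,0,-0.25,0,0,0,60],[0,0,-0.3,0,0,0,60],[-0.06,0.18,-0.05,0,0,0,60],[-0.1,0.28,0,0,0,0,60],[-0.1,0.28,0,0,0,0,60],[-0.1,0.28,0,0,0,0,60],[-0.077,0.263,0,0,0,0,60]])

```text
t: 18.5
tool_pos: [0.6195, 0.0183, 0.1085]
eef_rot: [-180.0, -0.0, 89.9]
contact_force: [-0.4, -0.2, -0.1]
grip_width: 0.0611
grip_force: 51.5
```

Call:
carry_out(motion=[[0,0,0,0,0,0,60],[0,0,0,0,0,0,60],[0,0,0,0,0,0,60]])

```text
t: 18.88
tool_pos: [0.6172, 0.0195, 0.1082]
eef_rot: [-179.9, -0.0, 89.9]
contact_force: [-0.1, 0.0, -0.7]
grip_width: 0.0608
grip_force: 51.5
```

Run:
```python
from h import *
s=pose(); im,W=wcloud(); cv2.imwrite('pics/w4.png',im)
z=s['tool_pos'][2]
print('ring in hand',[ring(W,s['tool_pos'][:2],z+d) for d in (.012,.0145,.017)])
P=W.reshape(-1,3);P=P[~np.isnan(P[:,0])]
for y in (.02,.105):
    q=P[(P[:,2]>.0665)&(P[:,2]<.076)&(abs(P[:,0]-.618)<.03)&(abs(P[:,1]-y)<.03)]
    if len(q):print(' post',len(q),((q.min(0)+q.max(0))/2).round(4),(q.max(0)-q.min(0)).round(4))
```

```text
t 18.88 pos [0.6172 0.0195 0.1082] rot [-1.7993e+02 -1.0000e-02  8.9930e+01] F [-0.1  0.  -0.7] w 0.0608 gf 51.5 q [ -8.  17. 104.   0.  60.  -8.]
ring in hand [(array([0.6174, 0.02  ]), 'Ro', np.float64(0.0319), 'Ri', np.float64(0.0138), 10042), (array([0.6174, 0.02  ]), 'Ro', np.float64(0.0319), 'Ri', np.float64(0.0138), 9933), (array([0.6174, 0.0199]), 'Ro', np.float64(0.0319), 'Ri', np.float64(0.0139), 9776)]
 post 15 [0.6179 0.0106 0.0688] [0.0074 0.0025 0.0043]
 post 908 [0.6198 0.1043 0.0704] [0.0213 0.0213 0.0077]
```

Call:
carry_out(motion=[[-0.005,0.009,0.05,0,0,0,60],[0,0,0.1,0,0,0,60],[0,0,0.1,0,0,0,60],[0,0,0.07,0,0,0,60]])

```text
t: 19.42
tool_pos: [0.6189, 0.0183, 0.0582]
eef_rot: [-179.8, -0.0, 89.9]
contact_force: [0.3, -0.8, 0.4]
grip_width: 0.0608
grip_force: 51.5
```

Call:
carry_out(motion=[[0,0,0.05,0,0,0,60],[0,0,0.05,0,0,0,60],[0,0,0.05,0,0,0,60],[0,0,0.04,0,0,0,60],[0,0,0.03,0,0,0,60],[0,0,0,0,0,0,60]])

```text
t: 20.18
tool_pos: [0.6197, 0.0182, 0.0269]
eef_rot: [-180.0, -0.0, 89.9]
contact_force: [-0.4, -0.0, 0.9]
grip_width: 0.0609
grip_force: 51.5
```

Call:
carry_out(motion=[[0,0,0.01,0,0,0,61],[0,0,0,0,0,0,66],[0,0,0,0,0,0,75],[0,0,0,0,0,0,85],[0,0,-0.1,0,0,0,85],[0,0,-0.2,0,0,0,85],[0,0,-0.3,0,0,0,85],[0,0,-0.25,0,0,0,85]])

```text
t: 21.18
tool_pos: [0.6205, 0.0181, 0.1565]
eef_rot: [179.9, 0.0, 89.9]
contact_force: [0.6, -0.1, 0.5]
grip_width: 0.0849
grip_force: 0.0
```

Call:
carry_out(motion=[[0.11,-0.12,0,0,0,0,85],[0.2,-0.235,0,0,0,0,85],[0.22,-0.26,0,0,0,0,85],[0.22,-0.26,0,0,0,0,85],[0.22,-0.26,0,0,0,0,85],[0.22,-0.26,0,0,0,0,85],[0.2,-0.235,0,0,0,0,85],[0.13,-0.14,0,0,0,0,85]])

```text
t: 22.18
tool_pos: [0.3534, 0.2477, 0.1545]
eef_rot: [179.9, -0.0, 90.0]
contact_force: [-0.7, -0.3, 0.3]
grip_width: 0.0849
grip_force: 0.0
```

Call:
carry_out(motion=[[0,0,0,0,0,0,85],[0,0,0,0,0,0,85]])

```text
t: 22.42
tool_pos: [0.3556, 0.2465, 0.1542]
eef_rot: [179.9, -0.0, 89.9]
contact_force: [-0.5, 1.1, -0.2]
grip_width: 0.0854
grip_force: 0.0
```

Run:
```python
from h import *
s=pose(); im,W=wcloud()
print('pad',ring(W,(.353,.292),.018))
T=cloud('top')[1];print('post1 pad',ring(T,(.619,.019),.040))
```

```text
t 22.43 pos [0.3556 0.2465 0.1542] rot [ 1.7989e+02 -2.0000e-02  8.9900e+01] F [-0.5  1.1 -0.2] w 0.0854 gf 0.0 q [ 21. -11. 127.  -0.  64.  21.]
pad (array([0.352 , 0.2917]), 'Ro', np.float64(0.0317), 'Ri', np.float64(0.0141), 2857)
post1 pad (array([0.6187, 0.0192]), 'Ro', np.float64(0.0305), 'Ri', np.float64(0.0156), 258)
```

Call:
carry_out(motion=[[0.15,-0.012,0,0,0,0,85],[0.151,-0.012,0.1,0,0,0,85],[0,0,0.25,0,0,0,85],[0,0,0.3,0,0,0,85],[0,0,0.25,0,0,0,85],[0,0,0.1,0,0,0,85],[0,0,0,0,0,0,70],[0,0,0,0,0,0,63]])

```text
t: 23.52
tool_pos: [0.3528, 0.2923, 0.0047]
eef_rot: [179.9, -0.1, 89.9]
contact_force: [-0.2, -0.1, -0.3]
grip_width: 0.063
grip_force: 6.0
```

Call:
carry_out(motion=[[0,0,0,0,0,0,61],[0,0,0,0,0,0,60],[0,0,0,0,0,0,60],[0,0,0,0,0,0,60]])

```text
t: 24.02
tool_pos: [0.3525, 0.2924, 0.0049]
eef_rot: [179.9, -0.1, 89.9]
contact_force: [-0.8, -1.1, 6.9]
grip_width: 0.0609
grip_force: 53.8
```

Call:
carry_out(motion=[[0,0,-0.1,0,0,0,60],[0,0,-0.25,0,0,0,60],[0,0,-0.3,0,0,0,60],[-0.15,0.1,-0.05,0,0,0,60],[-0.28,0.13,0,0,0,0,60],[-0.28,0.13,0,0,0,0,60],[-0.28,0.13,0,0,0,0,60],[-0.26,0.16,0,0,0,0,60]])

```text
t: 25.02
tool_pos: [0.4486, 0.1028, 0.1091]
eef_rot: [179.9, -0.0, 89.9]
contact_force: [0.4, 0.2, -1.1]
grip_width: 0.0607
grip_force: 53.6
```

Call:
carry_out(motion=[[0,0.26,0,0,0,0,60],[0,0.3,0,0,0,0,60],[0,0.3,0,0,0,0,60],[0,0.2,0,0,0,0,60],[0,0.073,0,0,0,0,60],[0,0,0,0,0,0,60],[0,0,0,0,0,0,60]])

```text
t: 25.9
tool_pos: [0.6171, 0.104, 0.1082]
eef_rot: [-179.9, -0.0, 89.9]
contact_force: [0.1, -0.1, -0.7]
grip_width: 0.0612
grip_force: 53.6
```

```bash
cat >> h.py <<'E'
def held():
    s=pose(); im,W=wcloud(); z=s['tool_pos'][2]
    print('held',ring(W,s['tool_pos'][:2],z+.0145))
    return s,W
E
python3 - <<'E'
from h import *
held()
E
```

```text
t 25.9 pos [0.6171 0.104  0.1082] rot [-179.92   -0.     89.92] F [ 0.1 -0.1 -0.7] w 0.0612 gf 53.6 q [  0.  18. 103.   0.  60.   0.]
held (array([0.6172, 0.1043]), 'Ro', np.float64(0.032), 'Ri', np.float64(0.0138), 9737)
```

Call:
carry_out(motion=[[0,0.011,0.05,0,0,0,60],[0,0,0.1,0,0,0,60],[0,0,0.1,0,0,0,60],[0,0,0.07,0,0,0,60]])

```text
t: 26.45
tool_pos: [0.619, 0.1038, 0.0582]
eef_rot: [-179.8, 0.0, 89.9]
contact_force: [-0.2, -0.9, -0.6]
grip_width: 0.061
grip_force: 53.6
```

Call:
carry_out(motion=[[0,0,0.05,0,0,0,60],[0,0,0.05,0,0,0,60],[0,0,0.05,0,0,0,60],[0,0,0.04,0,0,0,60],[0,0,0.03,0,0,0,60],[0,0,0,0,0,0,60]])

```text
t: 27.2
tool_pos: [0.6202, 0.1038, 0.0274]
eef_rot: [180.0, 0.0, 89.9]
contact_force: [-0.2, -0.4, -0.7]
grip_width: 0.0608
grip_force: 53.6
```

Call:
carry_out(motion=[[0,0,0.01,0,0,0,61],[0,0,0,0,0,0,66],[0,0,0,0,0,0,75],[0,0,0,0,0,0,85],[0,0,-0.1,0,0,0,85],[0,0,-0.2,0,0,0,85],[0,0,-0.3,0,0,0,85],[0,0,-0.25,0,0,0,85]])

```text
t: 28.2
tool_pos: [0.6206, 0.1038, 0.1564]
eef_rot: [179.9, -0.0, 89.9]
contact_force: [0.9, 0.3, 1.1]
grip_width: 0.085
grip_force: 0.0
```

Call:
carry_out(motion=[[-0.2,-0.08,0,0,0,0,85],[-0.32,-0.13,0,0,0,0,85],[-0.36,-0.15,0,0,0,0,85],[-0.36,-0.15,0,0,0,0,85],[-0.36,-0.15,0,0,0,0,85],[-0.36,-0.15,0,0,0,0,85],[-0.36,-0.15,0,0,0,0,85],[-0.36,-0.15,0,0,0,0,85]])

```text
t: 29.2
tool_pos: [0.4522, -0.2998, 0.1549]
eef_rot: [179.9, 0.1, 89.9]
contact_force: [0.0, 0.4, -0.3]
grip_width: 0.085
grip_force: 0.0
```

Call:
carry_out(motion=[[-0.34,-0.15,0,0,0,0,85],[-0.2,-0.1,0,0,0,0,85],[-0.1,-0.027,0,0,0,0,85],[0,0,0,0,0,0,85],[0,0,0,0,0,0,85]])

```text
t: 29.82
tool_pos: [0.4118, -0.3926, 0.1533]
eef_rot: [180.0, -0.0, 90.0]
contact_force: [0.3, -0.9, -0.7]
grip_width: 0.0848
grip_force: 0.0
```

Run:
```python
from h import *
s=pose(); im,W=wcloud()
print('pad',ring(W,(.411,-.349),.018))
T=cloud('top')[1];print('post1 pad',ring(T,(.619,.019),.040),ring(T,(.62,.104),.040))
```

```text
t 29.82 pos [ 0.4118 -0.3926  0.1533] rot [ 1.800e+02 -4.000e-02  8.997e+01] F [ 0.3 -0.9 -0.7] w 0.0848 gf 0.0 q [-54.   8. 109.   0.  63. -54.]
pad (array([ 0.4113, -0.3523]), 'Ro', np.float64(0.0317), 'Ri', np.float64(0.014), 2860)
post1 pad (array([0.6189, 0.019 ]), 'Ro', np.float64(0.0306), 'Ri', np.float64(0.0156), 252) (array([0.6191, 0.1049]), 'Ro', np.float64(0.031), 'Ri', np.float64(0.0158), 265)
```

Call:
carry_out(motion=[[0.135,-0.003,0,0,0,0,85],[0.134,0,0.1,0,0,0,85],[0,0,0.25,0,0,0,85],[0,0,0.3,0,0,0,85],[0,0,0.25,0,0,0,85],[0,0,0.095,0,0,0,85],[0,0,0,0,0,0,70],[0,0,0,0,0,0,63]])

```text
t: 30.92
tool_pos: [0.4118, -0.3543, 0.0059]
eef_rot: [179.9, 0.1, 89.9]
contact_force: [-0.6, 0.2, -0.6]
grip_width: 0.0633
grip_force: 21.6
```

Call:
carry_out(motion=[[0,0,0,0,0,0,61],[0,0,0,0,0,0,60],[0,0,0,0,0,0,60],[0,0,0,0,0,0,60]])

```text
t: 31.42
tool_pos: [0.4118, -0.3546, 0.006]
eef_rot: [179.9, 0.1, 89.9]
contact_force: [-0.1, 1.9, 6.5]
grip_width: 0.0614
grip_force: 63.1
```

Call:
carry_out(motion=[[0,0,-0.1,0,0,0,60],[0,0,-0.25,0,0,0,60],[0,0,-0.3,0,0,0,60],[0.15,0.1,-0.03,0,0,0,60],[0.28,0.2,0,0,0,0,60],[0.3,0.22,0,0,0,0,60],[0.3,0.22,0,0,0,0,60],[0.3,0.22,0,0,0,0,60]])

```text
t: 32.42
tool_pos: [0.556, -0.1529, 0.107]
eef_rot: [179.9, 0.0, 89.9]
contact_force: [0.4, -1.0, -0.9]
grip_width: 0.0608
grip_force: 62.9
```

Call:
carry_out(motion=[[0.3,0.22,0,0,0,0,60],[0.2,0.14,0,0,0,0,60],[0.083,0.051,0,0,0,0,60],[0,0,0,0,0,0,60],[0,0,0,0,0,0,60]])

```text
t: 33.05
tool_pos: [0.6162, -0.068, 0.106]
eef_rot: [-180.0, 0.0, 89.8]
contact_force: [0.7, -0.6, 0.0]
grip_width: 0.0618
grip_force: 62.9
```

Run:
```python
from h import *
held()
```

```text
t 33.05 pos [ 0.6162 -0.068   0.106 ] rot [-1.7996e+02  2.0000e-02  8.9840e+01] F [ 0.7 -0.6  0. ] w 0.0618 gf 62.9 q [-16.  17. 104.  -0.  59. -15.]
held (array([ 0.6164, -0.0667]), 'Ro', np.float64(0.032), 'Ri', np.float64(0.0139), 9634)
```

Call:
carry_out(motion=[[0.009,0.005,0.05,0,0,0,60],[0,0,0.1,0,0,0,60],[0,0,0.1,0,0,0,60],[0,0,0.07,0,0,0,60]])

```text
t: 33.6
tool_pos: [0.6167, -0.0654, 0.056]
eef_rot: [-179.9, -0.0, 89.9]
contact_force: [0.4, -0.0, -0.2]
grip_width: 0.0605
grip_force: 62.9
```

Call:
carry_out(motion=[[0,0,0.05,0,0,0,60],[0,0,0.05,0,0,0,60],[0,0,0.05,0,0,0,60],[0,0,0.03,0,0,0,60],[0,0,0.015,0,0,0,60],[0,0,0,0,0,0,60]])

```text
t: 34.35
tool_pos: [0.6177, -0.0655, 0.0288]
eef_rot: [180.0, -0.0, 89.9]
contact_force: [0.2, 0.1, -0.3]
grip_width: 0.0611
grip_force: 62.9
```

Call:
carry_out(motion=[[0,0,0.008,0,0,0,61],[0,0,0,0,0,0,66],[0,0,0,0,0,0,75],[0,0,0,0,0,0,85],[0,0,-0.1,0,0,0,85],[0,0,-0.2,0,0,0,85],[0,0,-0.3,0,0,0,85],[0,0,-0.25,0,0,0,85]])

```text
t: 35.35
tool_pos: [0.6182, -0.0657, 0.1582]
eef_rot: [179.9, 0.0, 89.9]
contact_force: [0.4, 0.3, -0.7]
grip_width: 0.0849
grip_force: 0.0
```

Call:
carry_out(motion=[[-0.15,-0.2,0,0,0,0,85],[-0.25,-0.3,0,0,0,0,85],[-0.25,-0.3,0,0,0,0,85],[-0.23,-0.26,0,0,0,0,85],[-0.15,-0.2,0,0,0,0,85],[0,0,0,0,0,0,85],[0,0,0,0,0,0,85]])

```text
t: 36.22
tool_pos: [0.4289, -0.2198, 0.1561]
eef_rot: [179.9, 0.0, 89.9]
contact_force: [0.0, -0.6, -0.2]
grip_width: 0.0852
grip_force: 0.0
```

Run:
```python
from h import *
s=pose(); im,W=wcloud()
print('stone',ring(W,(.429,-.1745),.042))
im,T=cloud('top');cv2.imwrite('pics/v5.png',cv2.resize(im[90:300,70:470],None,fx=2,fy=2))
for p in ((.617,-.065),(.619,.019),(.62,.104)):print('pads',ring(T,p,.040))
print('stone',ring(T,(.4,.174),.042))
```

```text
t 36.23 pos [ 0.4289 -0.2198  0.1561] rot [1.7991e+02 4.0000e-02 8.9880e+01] F [ 0.  -0.6 -0.2] w 0.0852 gf 0.0 q [-39.  -4. 121.   0.  63. -39.]
stone (array([ 0.4282, -0.1762]), 'Ro', np.float64(0.0317), 'Ri', np.float64(0.014), 3345)
pads (array([ 0.617 , -0.0639]), 'Ro', np.float64(0.0303), 'Ri', np.float64(0.0155), 254)
pads (array([0.6189, 0.019 ]), 'Ro', np.float64(0.0306), 'Ri', np.float64(0.0154), 258)
pads (array([0.6189, 0.1047]), 'Ro', np.float64(0.0308), 'Ri', np.float64(0.0161), 260)
stone (array([0.3973, 0.1738]), 'Ro', np.float64(0.0305), 'Ri', np.float64(0.0153), 273)
```

View pics/v5.png

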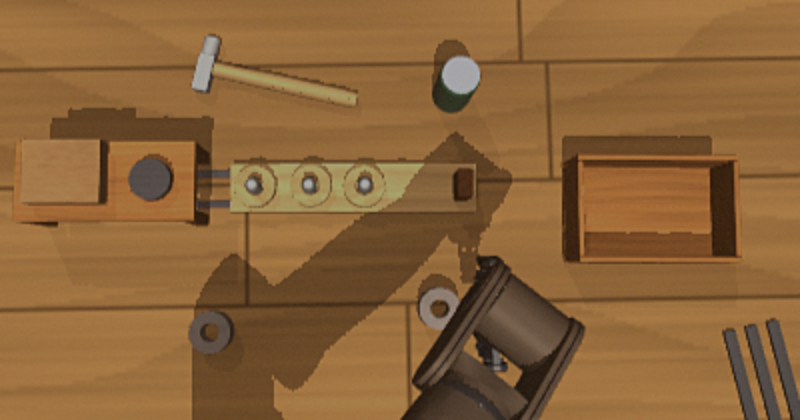

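Call:
carry_out(motion=[[0.145,-0.005,0,0,0,0,85],[0.146,0,0.1,0,0,0,85],[0,0,0.25,0,0,0,85],[0,0,0.3,0,0,0,85],[0,0,0.25,0,0,0,85],[0,0,0.09,0,0,0,85],[0,0,0,0,0,0,75],[0,0,0,0,0,0,68]])

```text
t: 37.33
tool_pos: [0.4291, -0.1766, 0.0082]
eef_rot: [179.9, 0.1, 89.9]
contact_force: [0.3, 0.1, -0.1]
grip_width: 0.068
grip_force: 0.0
```

Call:
carry_out(motion=[[0,0,0,0,0,0,66],[0,0,0,0,0,0,65],[0,0,0,0,0,0,64.5],[0,0,0,0,0,0,64]])

```text
t: 37.83
tool_pos: [0.4281, -0.1763, 0.007]
eef_rot: [179.9, 0.0, 89.9]
contact_force: [0.4, 0.1, 0.2]
grip_width: 0.0642
grip_force: 0.4
```

Call:
carry_out(motion=[[0,0,0,0,0,0,63.5],[0,0,0,0,0,0,63],[0,0,0,0,0,0,63]])

```text
t: 38.2
tool_pos: [0.4281, -0.1763, 0.0071]
eef_rot: [180.0, 0.0, 89.9]
contact_force: [-0.1, -0.0, 5.9]
grip_width: 0.0632
grip_force: 16.5
```

Call:
carry_out(motion=[[0,0,0,0,0,0,62.7],[0,0,0,0,0,0,62.7]])

```text
t: 38.45
tool_pos: [0.4282, -0.1763, 0.0072]
eef_rot: [180.0, 0.0, 89.9]
contact_force: [-1.1, 1.3, 6.0]
grip_width: 0.0632
grip_force: 23.0
```

Call:
carry_out(motion=[[0,0,-0.02,0,0,0,62.7],[0,0,-0.05,0,0,0,62.7],[0,0,-0.1,0,0,0,62.7],[0,0,0,0,0,0,62.7]])

```text
t: 38.95
tool_pos: [0.4288, -0.1768, 0.0338]
eef_rot: [179.8, 0.1, 89.9]
contact_force: [-0.2, -0.4, -2.4]
grip_width: 0.0633
grip_force: 23.4
```

Call:
carry_out(motion=[[0,0,-0.15,0,0,0,62.7],[0,0,-0.2,0,0,0,62.7],[0.04,0.07,-0.125,0,0,0,62.7],[0.09,0.15,0,0,0,0,62.7],[0.11,0.19,0,0,0,0,62.7],[0.11,0.19,0,0,0,0,62.7],[0.11,0.19,0,0,0,0,62.7],[0.11,0.19,0,0,0,0,62.7]])

```text
t: 39.95
tool_pos: [0.5755, -0.0901, 0.103]
eef_rot: [-180.0, -0.0, 89.9]
contact_force: [0.3, 0.0, -2.0]
grip_width: 0.063
grip_force: 23.5
```

Call:
carry_out(motion=[[0.1,0.16,0,0,0,0,62.7],[0.05,0.08,0,0,0,0,62.7],[0.021,0.038,0,0,0,0,62.7],[0,0,0,0,0,0,62.7],[0,0,0,0,0,0,62.7]])

```text
t: 40.58
tool_pos: [0.6159, -0.0657, 0.1032]
eef_rot: [-180.0, 0.0, 89.9]
contact_force: [-0.4, -0.2, -2.9]
grip_width: 0.063
grip_force: 23.6
```

Run:
```python
from h import *
s,W=held(); z=s['tool_pos'][2]
P=W.reshape(-1,3);P=P[~np.isnan(P[:,0])]
for d in (.03,.0345,.038): print(d,ring(P,s['tool_pos'][:2],z+d))
q=P[np.hypot(*(P[:,:2]-s['tool_pos'][:2]).T)<.028];q=q[q[:,2]>z];print('top z',np.median(q[:,2]).round(4))
q=P[(P[:,2]>.0665)&(P[:,2]<.076)&(abs(P[:,0]-.618)<.03)&(abs(P[:,1]-.02)<.03)]
print(' post',len(q),((q.min(0)+q.max(0))/2).round(4),(q.max(0)-q.min(0)).round(4))
```

```text
t 40.58 pos [ 0.6159 -0.0657  0.1032] rot [-179.96    0.     89.87] F [-0.4 -0.2 -2.9] w 0.063 gf 23.6 q [-15.  17. 104.  -0.  59. -15.]
held (array([ 0.6159, -0.0553]), 'Ro', np.float64(0.0241), 'Ri', np.float64(0.0226), 1332)
0.03 (array([ 0.616 , -0.0645]), 'Ro', np.float64(0.0315), 'Ri', np.float64(0.0137), 3135)
0.0345 (array([ 0.6161, -0.0646]), 'Ro', np.float64(0.0316), 'Ri', np.float64(0.0137), 12210)
0.038 (array([ 0.6161, -0.0648]), 'Ro', np.float64(0.0315), 'Ri', np.float64(0.0138), 11556)
top z 0.1821
 post 948 [0.6186 0.0195 0.0706] [0.0208 0.0214 0.0081]
```

Call:
carry_out(motion=[[-0.004,0.004,0.04,0,0,0,62.7],[0,0,0.06,0,0,0,62.7],[0,0,0.06,0,0,0,62.7],[0,0,0.04,0,0,0,62.7],[0,0,0,0,0,0,62.7]])

```text
t: 41.25
tool_pos: [0.6166, -0.0657, 0.0723]
eef_rot: [-179.9, -0.0, 89.9]
contact_force: [-0.6, 0.2, -2.0]
grip_width: 0.0634
grip_force: 23.5
```

Call:
carry_out(motion=[[0,0,0.04,0,0,0,62.7],[0,0,0.04,0,0,0,62.7],[0,0,0.04,0,0,0,62.7],[0,0,0.02,0,0,0,62.7],[0,0,0.01,0,0,0,62.7],[0,0,0,0,0,0,62.7],[0,0,0,0,0,0,62.7]])

```text
t: 42.12
tool_pos: [0.6174, -0.0659, 0.0512]
eef_rot: [180.0, 0.0, 89.9]
contact_force: [0.1, 0.2, -2.8]
grip_width: 0.0631
grip_force: 23.6
```

Call:
carry_out(motion=[[0,0,0.007,0,0,0,62.7],[0,0,0.007,0,0,0,62.7],[0,0,0,0,0,0,62.7]])

```text
t: 42.5
tool_pos: [0.6171, -0.0658, 0.0486]
eef_rot: [-180.0, -0.0, 89.9]
contact_force: [-0.3, -0.4, -1.9]
grip_width: 0.0629
grip_force: 23.6
```

Call:
carry_out(motion=[[0,0,0.006,0,0,0,62.7],[0,0,0,0,0,0,62.7]])

```text
t: 42.75
tool_pos: [0.6171, -0.0658, 0.0477]
eef_rot: [-180.0, -0.0, 89.9]
contact_force: [0.3, -0.2, -2.8]
grip_width: 0.0634
grip_force: 23.6
```

Run:
```python
from h import *
s=pose(); im,W=wcloud(); z=s['tool_pos'][2]
P=W.reshape(-1,3);P=P[~np.isnan(P[:,0])]
q=P[np.hypot(*(P[:,:2]-[.617,-.045]).T)<.008];q=q[(q[:,2]<z+.05)&(q[:,2]>z+.02)];print('stone top z',len(q),np.median(q[:,2]).round(4))
q=P[(abs(P[:,0]-.6185)<.03)&(P[:,1]>.022)&(P[:,1]<.05)&(P[:,2]>.03)&(P[:,2]<.048)];print('pad1 z',len(q),np.median(q[:,2]).round(4))
```

```text
t 42.75 pos [ 0.6171 -0.0658  0.0477] rot [-179.99   -0.     89.9 ] F [ 0.3 -0.2 -2.8] w 0.0634 gf 23.6 q [-15.  22. 105.   0.  54. -15.]
stone top z 1104 0.0831
pad1 z 3581 0.0405
```

Stone top is about 0.6 mm above home (0.082 plus bias), so I'll finish in half-millimetre steps.

Call:
carry_out(motion=[[0,0,0.004,0,0,0,62.7],[0,0,0,0,0,0,62.7]])

```text
t: 43.05
tool_pos: [0.6173, -0.0659, 0.0473]
eef_rot: [180.0, 0.0, 89.9]
contact_force: [-0.7, 0.1, -2.3]
grip_width: 0.0631
grip_force: 23.6
```

Call:
carry_out(motion=[[0,0,0.002,0,0,0,62.7],[0,0,0,0,0,0,62.7]])

```text
t: 43.3
tool_pos: [0.6173, -0.0658, 0.0473]
eef_rot: [180.0, 0.0, 89.9]
contact_force: [-1.1, -0.4, -0.2]
grip_width: 0.0631
grip_force: 23.7
```

Call:
carry_out(motion=[[0,0,0.001,0,0,0,63.1],[0,0,0,0,0,0,63.5],[0,0,0,0,0,0,64],[0,0,0,0,0,0,65],[0,0,0,0,0,0,70],[0,0,0,0,0,0,78],[0,0,0,0,0,0,85],[0,0,0,0,0,0,85]])

```text
t: 44.3
tool_pos: [0.6172, -0.0659, 0.0468]
eef_rot: [180.0, -0.0, 89.9]
contact_force: [0.2, -0.1, 0.3]
grip_width: 0.0851
grip_force: 0.0
```

Call:
carry_out(motion=[[0,0,-0.1,0,0,0,85],[0,0,-0.2,0,0,0,85],[0,0,-0.25,0,0,0,85],[0,0,-0.25,0,0,0,85],[0.1,-0.1,0,0,0,0,85],[0.2,-0.2,0,0,0,0,85],[0.25,-0.28,0,0,0,0,85],[0.25,-0.28,0,0,0,0,85]])

```text
t: 45.3
tool_pos: [0.4876, 0.0552, 0.1681]
eef_rot: [179.9, -0.0, 89.9]
contact_force: [-0.2, 0.5, 0.2]
grip_width: 0.0853
grip_force: 0.0
```

Call:
carry_out(motion=[[0.22,-0.26,0,0,0,0,85],[0.18,-0.2,0,0,0,0,85],[0.1,-0.12,0,0,0,0,85],[0,0,0,0,0,0,85],[0,0,0,0,0,0,85]])

```text
t: 45.92
tool_pos: [0.4024, 0.1293, 0.1677]
eef_rot: [179.9, 0.0, 89.9]
contact_force: [-0.8, 0.1, 0.7]
grip_width: 0.0851
grip_force: 0.0
```

Run:
```python
from h import *
s=pose(); im,W=wcloud()
print('stone',ring(W,(.398,.1735),.042))
im,T=cloud('top')
print('placed',ring(T,(.617,-.065),.082))
S=cloud('scene')[1];print('placed',ring(S,(.617,-.065),.082))
```

```text
t 45.92 pos [0.4024 0.1293 0.1677] rot [1.7989e+02 1.0000e-02 8.9900e+01] F [-0.8  0.1  0.7] w 0.0851 gf 0.0 q [  4. -14. 128.  -0.  66.   4.]
stone (array([0.3981, 0.1731]), 'Ro', np.float64(0.0318), 'Ri', np.float64(0.014), 3087)
placed (array([ 0.6161, -0.0646]), 'Ro', np.float64(0.0307), 'Ri', np.float64(0.0155), 276)
placed (array([ 0.619 , -0.0631]), 'Ro', np.float64(0.0307), 'Ri', np.float64(0.0161), 203)
```

Call:
carry_out(motion=[[0.145,-0.014,0,0,0,0,85],[0.147,-0.015,0.1,0,0,0,85],[0,0,0.25,0,0,0,85],[0,0,0.3,0,0,0,85],[0,0,0.25,0,0,0,85],[0,0,0.12,0,0,0,85],[0,0,0.05,0,0,0,75],[0,0,0,0,0,0,68]])

```text
t: 47.08
tool_pos: [0.3976, 0.1731, 0.0062]
eef_rot: [-180.0, 0.0, 89.9]
contact_force: [-0.6, -0.3, -0.8]
grip_width: 0.0676
grip_force: 0.0
```

Call:
carry_out(motion=[[0,0,0,0,0,0,66],[0,0,0,0,0,0,65],[0,0,0,0,0,0,64.5],[0,0,0,0,0,0,64]])

```text
t: 47.58
tool_pos: [0.3982, 0.1735, 0.0075]
eef_rot: [179.9, -0.0, 89.9]
contact_force: [-1.9, -1.4, 6.7]
grip_width: 0.0643
grip_force: 16.4
```

Call:
carry_out(motion=[[0,0,0,0,0,0,63.5],[0,0,0,0,0,0,63],[0,0,0,0,0,0,63]])

```text
t: 47.95
tool_pos: [0.3982, 0.1735, 0.0077]
eef_rot: [179.9, -0.0, 89.9]
contact_force: [-3.7, -1.1, 7.8]
grip_width: 0.0638
grip_force: 38.0
```

Call:
carry_out(motion=[[0,0,0,0,0,0,63.5],[0,0,0,0,0,0,63.5]])

```text
t: 48.2
tool_pos: [0.3982, 0.1735, 0.0077]
eef_rot: [179.9, -0.0, 89.9]
contact_force: [-2.9, -1.5, 8.9]
grip_width: 0.0634
grip_force: 38.0
```

Call:
carry_out(motion=[[0,0,-0.02,0,0,0,63.5],[0,0,-0.05,0,0,0,63.5],[0,0,-0.1,0,0,0,63.5],[0,0,0,0,0,0,63.5]])

```text
t: 48.7
tool_pos: [0.3987, 0.1736, 0.0335]
eef_rot: [179.8, -0.0, 89.9]
contact_force: [0.0, 0.2, -1.4]
grip_width: 0.0634
grip_force: 37.0
```

Call:
carry_out(motion=[[0,0,-0.15,0,0,0,63.5],[0,0,-0.2,0,0,0,63.5],[-0.05,0.07,-0.135,0,0,0,63.5],[-0.1,0.14,0,0,0,0,63.5],[-0.14,0.2,0,0,0,0,63.5],[-0.15,0.215,0,0,0,0,63.5],[-0.15,0.215,0,0,0,0,63.5],[-0.15,0.215,0,0,0,0,63.5]])

```text
t: 49.7
tool_pos: [0.556, 0.0613, 0.1042]
eef_rot: [-180.0, -0.0, 89.9]
contact_force: [-0.2, 0.2, -2.7]
grip_width: 0.064
grip_force: 37.0
```

Call:
carry_out(motion=[[-0.14,0.2,0,0,0,0,63.5],[-0.1,0.14,0,0,0,0,63.5],[-0.05,0.07,0,0,0,0,63.5],[0,0,0,0,0,0,63.5],[0,0,0,0,0,0,63.5]])

```text
t: 50.32
tool_pos: [0.6157, 0.0192, 0.1041]
eef_rot: [-179.9, -0.0, 89.9]
contact_force: [0.1, 0.8, -3.5]
grip_width: 0.0637
grip_force: 37.0
```

Run:
```python
from h import *
s=pose();im,W=wcloud(); z=s['tool_pos'][2]
P=W.reshape(-1,3);P=P[~np.isnan(P[:,0])]
for d in (.0345,.038): print(d,ring(P,s['tool_pos'][:2],z+d))
q=P[np.hypot(*(P[:,:2]-s['tool_pos'][:2]-[0,.02]).T)<.008];q=q[(q[:,2]<z+.05)&(q[:,2]>z+.02)];print('stone top z',len(q),np.median(q[:,2]).round(4))
q=P[(P[:,2]>.0665)&(P[:,2]<.076)&(abs(P[:,0]-.618)<.03)&(abs(P[:,1]-.105)<.03)]
print(' post',len(q),((q.min(0)+q.max(0))/2).round(4),(q.max(0)-q.min(0)).round(4))
```

```text
t 50.33 pos [0.6157 0.0192 0.1041] rot [-1.7991e+02 -2.0000e-02  8.9930e+01] F [ 0.1  0.8 -3.5] w 0.0637 gf 37.0 q [ -8.  17. 104.   0.  59.  -8.]
0.0345 (array([0.6159, 0.0196]), 'Ro', np.float64(0.0316), 'Ri', np.float64(0.0137), 12042)
0.038 (array([0.6159, 0.0196]), 'Ro', np.float64(0.0314), 'Ri', np.float64(0.014), 11105)
stone top z 1072 0.1389
 post 949 [0.6197 0.1045 0.0708] [0.0215 0.0215 0.0085]
```

Call:
carry_out(motion=[[0,0.012,0.04,0,0,0,63.5],[0,0,0.06,0,0,0,63.5],[0,0,0.06,0,0,0,63.5],[0,0,0.04,0,0,0,63.5],[0,0,0,0,0,0,63.5]])

```text
t: 51.0
tool_pos: [0.6179, 0.0185, 0.0735]
eef_rot: [-179.9, -0.0, 89.9]
contact_force: [0.6, -0.2, -2.1]
grip_width: 0.0636
grip_force: 37.0
```

Call:
carry_out(motion=[[0,0,0.04,0,0,0,63.5],[0,0,0.04,0,0,0,63.5],[0,0,0.04,0,0,0,63.5],[0,0,0.02,0,0,0,63.5],[0,0,0.01,0,0,0,63.5],[0,0,0,0,0,0,63.5],[0,0,0,0,0,0,63.5]])

```text
t: 51.88
tool_pos: [0.6188, 0.0184, 0.0524]
eef_rot: [180.0, 0.0, 89.9]
contact_force: [0.2, 0.2, -2.0]
grip_width: 0.0638
grip_force: 37.0
```

Call:
carry_out(motion=[[0,0,0.007,0,0,0,63.5],[0,0,0.007,0,0,0,63.5],[0,0,0,0,0,0,63.5],[0,0,0,0,0,0,63.5]])

```text
t: 52.38
tool_pos: [0.6186, 0.0185, 0.05]
eef_rot: [-180.0, -0.0, 89.9]
contact_force: [-0.2, -0.6, -2.9]
grip_width: 0.0639
grip_force: 37.0
```

Call:
carry_out(motion=[[0,0,0.007,0,0,0,63.5],[0,0,0,0,0,0,63.5]])

```text
t: 52.62
tool_pos: [0.6185, 0.0185, 0.0488]
eef_rot: [-180.0, -0.0, 89.9]
contact_force: [-0.4, 0.6, -3.2]
grip_width: 0.0637
grip_force: 37.0
```

Call:
carry_out(motion=[[0,0,0.003,0,0,0,63.5],[0,0,0,0,0,0,63.5]])

```text
t: 52.88
tool_pos: [0.6185, 0.0185, 0.0484]
eef_rot: [-180.0, -0.0, 89.9]
contact_force: [-1.5, -0.3, -1.9]
grip_width: 0.0636
grip_force: 37.0
```

Call:
carry_out(motion=[[0,0,0.003,0,0,0,63.5],[0,0,0,0,0,0,63.5]])

```text
t: 53.12
tool_pos: [0.6186, 0.0185, 0.048]
eef_rot: [-180.0, -0.0, 89.9]
contact_force: [-0.3, -0.0, -2.6]
grip_width: 0.0638
grip_force: 37.0
```

Call:
carry_out(motion=[[0,0,0.002,0,0,0,63.5],[0,0,0,0,0,0,63.5]])

```text
t: 53.38
tool_pos: [0.6186, 0.0184, 0.0479]
eef_rot: [180.0, 0.0, 89.9]
contact_force: [0.2, -0.3, -1.7]
grip_width: 0.0639
grip_force: 37.1
```

Call:
carry_out(motion=[[0,0,0.001,0,0,0,63.5],[0,0,0,0,0,0,63.5]])

```text
t: 53.62
tool_pos: [0.6186, 0.0185, 0.0479]
eef_rot: [180.0, 0.0, 89.9]
contact_force: [-1.5, 0.1, -0.2]
grip_width: 0.0639
grip_force: 37.1
```

Call:
carry_out(motion=[[0,0,0,0,0,0,63.8],[0,0,0,0,0,0,64.2],[0,0,0,0,0,0,64.8],[0,0,0,0,0,0,66],[0,0,0,0,0,0,70],[0,0,0,0,0,0,78],[0,0,0,0,0,0,85],[0,0,0,0,0,0,85]])

```text
t: 54.62
tool_pos: [0.6186, 0.0185, 0.0476]
eef_rot: [180.0, -0.0, 89.9]
contact_force: [-0.8, 0.1, -0.2]
grip_width: 0.0848
grip_force: 0.0
```

Call:
carry_out(motion=[[0,0,-0.1,0,0,0,85],[0,0,-0.2,0,0,0,85],[0,0,-0.3,0,0,0,85],[0,0,-0.35,0,0,0,85],[0,0,-0.1,0,0,0,85],[-0.2,0,0,0,0,0,85],[-0.3,0,0,0,0,0,85],[-0.35,0,0,0,0,0,85]])

```text
t: 55.62
tool_pos: [0.6179, -0.1095, 0.2048]
eef_rot: [-180.0, -0.0, 90.0]
contact_force: [0.3, -0.5, -0.5]
grip_width: 0.0852
grip_force: 0.0
```

Call:
carry_out(motion=[[-0.35,0,0,0,0,0,85],[-0.35,0,0,0,0,0,85],[-0.2,0,0,0,0,0,85],[-0.1,0,0,0,0,0,85],[0,0,0,0,0,0,85],[0,0,0,0,0,0,85]])

```text
t: 56.38
tool_pos: [0.6181, -0.2577, 0.2049]
eef_rot: [-180.0, -0.0, 90.0]
contact_force: [-0.8, 0.4, -0.3]
grip_width: 0.0848
grip_force: 0.0
```

Run:
```python
from h import *
s=pose();im,W=wcloud();cv2.imwrite('pics/w6.png',cv2.resize(im,(768,576)))
P=W.reshape(-1,3);P=P[~np.isnan(P[:,0])]
q=P[(P[:,2]>.071)&(P[:,2]<.083)&(P[:,0]>.57)&(P[:,0]<.67)&(P[:,1]>-.26)&(P[:,1]<-.17)]
print(' handle',len(q),((q.min(0)+q.max(0))/2).round(4),(q.max(0)-q.min(0)).round(4))
T=cloud('top')[1]
for p in ((.617,-.065),(.619,.019)):print('stone',ring(W,p,.082),ring(T,p,.082))
```

```text
t 56.38 pos [ 0.6181 -0.2577  0.2049] rot [-1.7997e+02 -5.0000e-02  8.9970e+01] F [-0.8  0.4 -0.3] w 0.0848 gf 0.0 q [-31.  17.  92.   0.  71. -31.]
 handle 1186 [ 0.6154 -0.2155  0.0757] [0.0435 0.0246 0.0093]
stone (array([ 0.6181, -0.0924]), 'Ro', np.float64(0.0078), 'Ri', np.float64(0.0027), 479) (array([ 0.6161, -0.0646]), 'Ro', np.float64(0.0307), 'Ri', np.float64(0.0156), 279)
stone None (array([0.6174, 0.0187]), 'Ro', np.float64(0.0305), 'Ri', np.float64(0.0154), 278)
```

View pics/w6.png

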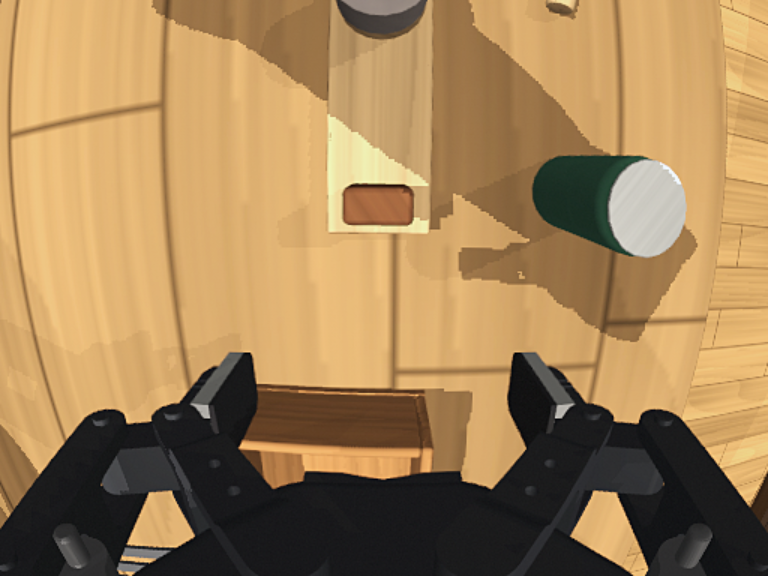

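Call:
carry_out(motion=[[0.14,-0.009,0,0,0,0,85],[0.141,-0.009,0.1,0,0,0,85],[0,0,0.3,0,0,0,85],[0,0,0.33,0,0,0,85],[0,0,0.25,0,0,0,85],[0,0,0.15,0,0,0,85],[0,0,0,0,0,0,60],[0,0,0,0,0,0,45]])

```text
t: 57.48
tool_pos: [0.6167, -0.2171, 0.0374]
eef_rot: [179.8, 0.1, 89.9]
contact_force: [-0.6, 1.0, 0.4]
grip_width: 0.0508
grip_force: 0.0
```

Call:
carry_out(motion=[[0,0,0,0,0,0,44],[0,0,0,0,0,0,43],[0,0,0,0,0,0,43],[0,0,0,0,0,0,43]])

```text
t: 57.98
tool_pos: [0.6152, -0.2173, 0.0381]
eef_rot: [-179.9, 0.0, 89.9]
contact_force: [-5.4, 0.8, 5.1]
grip_width: 0.0432
grip_force: 34.5
```

Call:
carry_out(motion=[[0.005,0,0,0,0,0,42.5],[0.012,0,0,0,0,0,42.5],[0.02,0.0003,0,0,0,0,42.5],[0.028,0.0004,0,0,0,0,42.5],[0.033,0.0004,0,0,0,0,42.5],[0.033,0.0004,0,0,0,0,42.5],[0.033,0.0004,0,0,0,0,42.5],[0.033,0.0004,0,0,0,0,42.5]])

```text
t: 58.98
tool_pos: [0.6156, -0.1887, 0.0381]
eef_rot: [-179.9, 0.1, 89.9]
contact_force: [-5.7, -1.3, 5.4]
grip_width: 0.0436
grip_force: 50.7
```

Call:
carry_out(motion=[[0.033,0.0004,0,0,0,0,42.5],[0.033,0.0004,0,0,0,0,42.5],[0.033,0.0004,0,0,0,0,42.5],[0.033,0.0004,0,0,0,0,42.5],[0.033,0.0004,0,0,0,0,42.5],[0.033,0.0004,0,0,0,0,42.5],[0.033,0.0004,0,0,0,0,42.5],[0.033,0.0004,0,0,0,0,42.5]])

```text
t: 59.98
tool_pos: [0.6161, -0.1489, 0.0381]
eef_rot: [-179.9, 0.1, 89.9]
contact_force: [-5.6, -1.7, 4.7]
grip_width: 0.0435
grip_force: 50.8
```

Call:
carry_out(motion=[[0.033,0.0004,0,0,0,0,42.5],[0.033,0.0004,0,0,0,0,42.5],[0.033,0.0004,0,0,0,0,42.5],[0.033,0.0004,0,0,0,0,42.5],[0.033,0.0004,0,0,0,0,42.5],[0.033,0.0004,0,0,0,0,42.5],[0.033,0.0004,0,0,0,0,42.5],[0.033,0.0004,0,0,0,0,42.5]])

```text
t: 60.98
tool_pos: [0.6166, -0.1092, 0.0381]
eef_rot: [-179.9, 0.1, 89.9]
contact_force: [-7.6, -1.7, 5.5]
grip_width: 0.0436
grip_force: 50.9
```

Call:
carry_out(motion=[[0.033,0.0004,0,0,0,0,42.5],[0.033,0.0004,0,0,0,0,42.5],[0.033,0.0004,0,0,0,0,42.5],[0.033,0.0004,0,0,0,0,42.5],[0.033,0.0004,0,0,0,0,42.5],[0.033,0.0004,0,0,0,0,42.5],[0.033,0.0004,0,0,0,0,42.5],[0.033,0.0004,0,0,0,0,42.5]])

```text
t: 61.98
tool_pos: [0.6172, -0.0694, 0.0381]
eef_rot: [-179.9, 0.1, 89.9]
contact_force: [-6.6, -2.0, 6.4]
grip_width: 0.0433
grip_force: 50.9
```

Call:
carry_out(motion=[[0.033,0.0004,0,0,0,0,42.5],[0.033,0.0004,0,0,0,0,42.5],[0.033,0.0004,0,0,0,0,42.5],[0.033,0.0004,0,0,0,0,42.5],[0.033,0.0004,0,0,0,0,42.5],[0.033,0.0004,0,0,0,0,42.5],[0.033,0.0004,0,0,0,0,42.5],[0.033,0.0004,0,0,0,0,42.5]])

```text
t: 62.98
tool_pos: [0.6177, -0.0297, 0.0381]
eef_rot: [-179.9, 0.1, 89.9]
contact_force: [-6.4, -2.4, 5.7]
grip_width: 0.0436
grip_force: 51.0
```

Call:
carry_out(motion=[[0.033,0.0004,0,0,0,0,42.5],[0.033,0.0004,0,0,0,0,42.5],[0.033,0.0004,0,0,0,0,42.5],[0.033,0.0004,0,0,0,0,42.5],[0.033,0.0004,0,0,0,0,42.5],[0.033,0.0004,0,0,0,0,42.5],[0.033,0.0004,0,0,0,0,42.5],[0.033,0.0004,0,0,0,0,42.5]])

```text
t: 63.98
tool_pos: [0.6182, 0.0101, 0.0381]
eef_rot: [-179.9, 0.1, 89.9]
contact_force: [-7.6, -2.0, 7.0]
grip_width: 0.0433
grip_force: 51.0
```

Call:
carry_out(motion=[[0.033,0.0004,0,0,0,0,42.5],[0.033,0.0004,0,0,0,0,42.5],[0.033,0.0004,0,0,0,0,42.5],[0.033,0.0004,0,0,0,0,42.5],[0.033,0.0004,0,0,0,0,42.5],[0.033,0.0004,0,0,0,0,42.5],[0.033,0.0004,0,0,0,0,42.5],[0.033,0.0004,0,0,0,0,42.5]])

```text
t: 64.97
tool_pos: [0.6188, 0.0498, 0.0381]
eef_rot: [-179.9, 0.1, 89.9]
contact_force: [-7.7, -2.1, 7.0]
grip_width: 0.0434
grip_force: 51.0
```

Call:
carry_out(motion=[[0.03,0,0,0,0,0,42.5],[0.025,0,0,0,0,0,42.5],[0.02,0,0,0,0,0,42.5],[0.015,0,0,0,0,0,42.5],[0.012,0,0,0,0,0,42.5],[0.01,0,0,0,0,0,42.5],[0.01,0,0,0,0,0,42.5],[0.008,0,0,0,0,0,42.5]])

```text
t: 65.97
tool_pos: [0.619, 0.0693, 0.0381]
eef_rot: [-179.9, 0.0, 89.9]
contact_force: [-5.2, -2.4, 5.8]
grip_width: 0.0437
grip_force: 50.9
```

Call:
carry_out(motion=[[0.007,0,0,0,0,0,42.5],[0.007,0,0,0,0,0,42.5],[0.007,0,0,0,0,0,42.5],[0.005,0,0,0,0,0,42.5]])

```text
t: 66.47
tool_pos: [0.6191, 0.0727, 0.0381]
eef_rot: [-179.9, 0.1, 89.9]
contact_force: [-6.1, -4.7, 6.4]
grip_width: 0.0433
grip_force: 51.0
```

Call:
carry_out(motion=[[0.005,0,0,0,0,0,42.5],[0,0,0,0,0,0,42.5]])

```text
t: 66.72
tool_pos: [0.6191, 0.0727, 0.0381]
eef_rot: [-179.9, 0.2, 89.9]
contact_force: [-5.6, -6.3, 7.2]
grip_width: 0.0434
grip_force: 51.0
```

Call:
carry_out(motion=[[0.005,0,0,0,0,0,42.5],[0,0,0,0,0,0,42.5]])

```text
t: 66.97
tool_pos: [0.6191, 0.0727, 0.0381]
eef_rot: [-179.9, 0.2, 89.9]
contact_force: [-7.0, -9.2, 5.9]
grip_width: 0.0434
grip_force: 51.0
```

Call:
carry_out(motion=[[-0.006,0,0,0,0,0,43.5],[0,0,0,0,0,0,46],[0,0,0,0,0,0,60],[0,0,0,0,0,0,80],[0,0,0,0,0,0,85],[0,0,-0.1,0,0,0,85],[0,0,-0.3,0,0,0,85],[-0.1,0,-0.35,0,0,0,85]])

```text
t: 67.97
tool_pos: [0.6185, 0.0599, 0.1492]
eef_rot: [-179.9, -0.0, 90.0]
contact_force: [1.0, 0.4, -0.1]
grip_width: 0.0849
grip_force: 0.0
```

Call:
carry_out(motion=[[-0.2,0,-0.35,0,0,0,85],[-0.3,0,-0.1,0,0,0,85],[-0.3,0,0,0,0,0,85],[-0.3,0,0,0,0,0,85],[-0.3,0,0,0,0,0,85],[-0.2,0,0,0,0,0,85],[0,0,0,0,0,0,85]])

```text
t: 68.85
tool_pos: [0.6187, -0.1829, 0.2166]
eef_rot: [179.9, 0.0, 89.7]
contact_force: [-0.5, 0.1, -0.2]
grip_width: 0.0848
grip_force: 0.0
```

Run:
```python
from h import *
s=pose()
T=cloud('top')[1];im,S=cloud('scene')
for n,X in (('top',T),('scene',S)):
    P=X.reshape(-1,3);P=P[~np.isnan(P[:,0])]
    q=P[(P[:,2]>.071)&(P[:,2]<.083)&(P[:,0]>.57)&(P[:,0]<.67)&(P[:,1]>.04)&(P[:,1]<.11)]
    print(n,'handle',len(q),((q.min(0)+q.max(0))/2).round(4),q.mean(0).round(4))
cv2.imwrite('pics/v7.png',cv2.resize(im[120:280,130:430],None,fx=2.6,fy=2.6,interpolation=cv2.INTER_CUBIC))
```

```text
t 68.85 pos [ 0.6187 -0.1829  0.2166] rot [1.7993e+02 4.0000e-02 8.9720e+01] F [-0.5  0.1 -0.2] w 0.0848 gf 0.0 q [-25.  13.  96.  -0.  71. -25.]
top handle 115 [0.6169 0.0743 0.0764] [0.6171 0.0745 0.0764]
scene handle 82 [0.6207 0.0766 0.076 ] [0.6213 0.0765 0.0757]
```

View pics/v7.png

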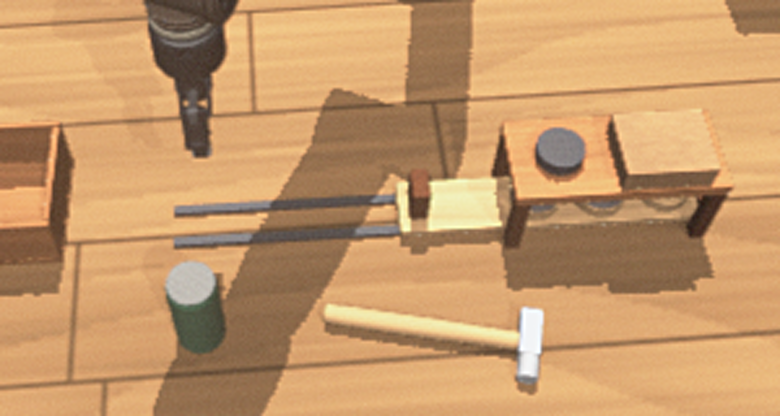

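The caddy is fully in, with the handle at (418,193), the stones and pads under the shelf, and the oil can, hammer and crate where they were. I'm handing in.

```bash
python3 -c "
from plant import bot
print(bot.hand_in())"
```

```text
the job is handed in; nothing more can be done
None
```

The job is done and handed in: I drew the caddy out, put a pad on each post and the two stones found on the bench on top of pads on the outer and middle posts (highest grip reading 38 N), and slid it back in to its stop.

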